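# Snug up a taper plug on the air manifold and open the air

## Task

The steel plug in the test line's air manifold has only been started by a few threads: turn it clockwise by its cross bar until the tapered thread bites and it goes snug, then stop - do not force it any further. Only when it is snug, swing the red valve lever fully open, in line with the manifold. Leave the other things on the bench where they are.

Things in the scene. Friction and masses are not known exactly. Their poses are not given: they have to be found in the camera images.
- manifold: Fixed aluminium air manifold (200 x 52 mm, top at z = 40 mm) on a dark base plate (100 x 310 x 6 mm). Origin: centre of the plate's underside; y along the plate, z up, its -x side faces the robot. The plug stands on top at (0, -60 mm); a small brass ball valve with a red lever is at the left (+y) end, stem at (0, +105 mm). Position and yaw vary.
- plug_axis (a point): Point on the plug's upright turning axis at the height of the middle of its cross bar (74 mm above the bench; plug top 83 mm, boss under it ends at 48 mm). The started plug runs free, needing only 0.05 N m (1 N at 55 mm from the axis), for an unknown 0.7 to 2.2 rad of clockwise turning (seen from above) before its thread bites. It does not sink noticeably.
- bar_end_a (a point): Centre of one black ball end (15 mm diameter) of the plug's cross bar. The bar is a level 10 mm steel rod, 68 mm from the axis to either ball's centre, its middle 74 mm above the bench; below it, outside 17 mm from the axis, all is free down to the block's top at 40 mm. Which way it points at the start varies.
- bar_end_b (a point): Centre of the black ball at the other end of the cross bar.
- thread_bite (a joint): How far the taper thread is wedged, in rad of clockwise plug rotation since it began to bite; 0 while it runs free. From the bite on, turning takes 0.45 N m plus 0.75 N m per rad (at 55 mm from the axis: 8 N at the bite, 11 N after 0.2 rad, 16 N after 0.6 rad). Wedged 0.1 to 0.6 rad it is snug and stays so when let go; beyond 0.6 rad it is over-tightened.
- valve_axis (a point): Point on the upright axis of the valve lever, at the height of the middle of the lever's pin, 78 mm above the bench.
- valve_lever (a joint): Angle of the red valve lever: 0 closed (crosswise, pointing from the stem to the manifold's -x side, towards the robot), growing clockwise seen from above to its stop at 1.57, fully open (along the manifold, pointing to its +y, away from the plug). Takes 0.12 N m (2 N at the pin) and stays where it is left; starts at 0 to 0.15.
- lever_pin (a point): Centre of the upright red pin at the end of the lever (12 mm diameter, rising from 56 to 88 mm above the bench, 66 mm from the lever's axis).
- solder_spool: Blue and white spool of solder, 63 x 107 x 45 mm, on the bench right of the manifold; bystander. Origin: centre of its underside.
- side_cutters: Side cutters with red handles, 59 x 146 x 10 mm, lying flat, on the bench well to the right of the manifold; bystander. Origin: centre of its underside.
- heat_sink: Finned aluminium heat sink, 42 x 55 x 26 mm, on the bench left of the manifold; bystander. Origin: centre of its underside.

How it is judged:
By the outcome, as a careful person would: the job done as asked, in the order asked, and still so for the second after the job is handed in, with the robot touching nothing.
It also fails if it takes over 51 s, if anything falls off the work surface, if the arm or the gripper's body presses on something with over 40 N, if the wrist force passes 120 N, or if a joint passes its speed limit or range.

## Robot

A 7-joint arm with a two-finger parallel gripper is mounted at the origin on a cart in front of the work surface, level with it; the furniture and walls round the work are solid. World frame = base frame: x ahead of the robot, y to its left, z up, the work surface at z = 0. Lengths are in mm, angles in rad, forces in N, time in s.
With the tool pointing down it reaches from about 400 to 875 mm from the base axis. Payload 6.5 kg.
Tool frame: the origin (TCP) lies between the finger pads; the fingertips stand 25 mm ahead of it and the grasp point (between the pads) lies 6 mm ahead of it; z points along the fingers, y is the line along which they close (so a half turn about z gives the same grasp; the last joint's range is limited). The gripper opens to 88 mm and grips with 3 to 60 N. Pads are 18 mm wide; open, the fingers measure 123 mm over their backs; the gripper's body (75 mm by 187 mm) begins 45 mm behind the grasp point.
Start: joints at [-1.312, 0.536, -0.004, 1.538, 0.003, 1.067, -0.071], TCP at [207.422, 616.008, 263.716] pointing down, gripper open.
Joint ranges: [-2.7, 2.7], [-0.37, 2.16], [-1.27, 1.26], [0.24, 2.4], [-1.31, 4.45], [0.19, 1.91], [-2.76, 2.76]. Speed limits (rad/s): [2.39, 2.39, 3.14, 3.14, 3.14, 3.14, 3.14].

## Interface

Orientations are given as a 3x3 rotation matrix whose columns are the frame's x, y, z axes.
In Python, from plant import arm, viewer, monitor, solver gives the robot as it stands (arm), with the cameras (viewer), the readings (monitor) and the kinematics (solver). Calls block until the motion is done:
- arm.movep(position, orientation): joint-space move of the TCP to a pose.
- arm.movel(position, rate=150, ori=None, guard=None): straight line of the TCP; ori=None keeps the orientation; rate is the mean speed in mm/s. With guard (N) it stops when the force on the tool has changed by that much, and returns True; else False.
- arm.move_j(angles): joint-space move.
- arm.ungrasp() and arm.close(): open the fingers fully, or close them until they stop; the grip force is fixed at half the most.
- arm.dwell(seconds).
- solver.solve_ik(position, orientation): joint angles nearest the present ones, or None.
- monitor.state(): the state.
- viewer.camera(name): name is "scene" or "top" or "wrist"; returns a dict with "color" (400x640x3 uint8, red, green, blue), "K" (3x3 intrinsics, pixels), "T" (4x4, takes a point from camera to world coordinates). Camera axes: x right, y up, looking along -z (the intrinsics and any distortion apply to the point x, -y, -z); pixel columns grow to the right and rows downward; lengths in mm; the calibration is good to about 2 mm. The wrist camera is an equidistant fisheye: a pixel r from the principal point sees the ray r / f radians off the axis. A picture is of the moment at which its call begins. There is no depth.
A pose or a line that the arm cannot do raises arm.IKError and nothing moves.
- arm.hand_in(): hands the job in; it is judged then, once.
The state is a dict: "time": time; "q": joint angles; "qd": joint speeds; "tau": joint torques, N m; "eef_pos": TCP position; "orientation": TCP orientation; "contact_force": force on the tool from outside, world axes, zero at the start; "moment": the same for the moment, N m; "grip_width": finger opening in mm; "gripper_force": force on a finger pad.
Only numpy, scipy, OpenCV 4.12 (cv2) and the standard library are available. Lean on these libraries where they do the work, as an engineer would, in place of code of your own. Each camera call takes 0.05 s, during which the arm holds its last target. There are 200 camera calls.

## Working session

There is one attempt and no reset: what is moved stays moved. The work goes in short steps, each a Python script; the robot and the scene stay as the last script left them, time stands still between calls to the robot, and variables do not carry over. Pictures are saved under pics/ and viewed, at most 10 in all, crops included, and the job is handed in when it is done.

```bash
ls; mkdir -p pics
python3 - <<'E'
from plant import arm, viewer, monitor, solver
import cv2,numpy as np
np.set_printoptions(precision=3,suppress=True)
for n in("scene","top"):
    c=viewer.camera(n); cv2.imwrite(f"pics/{n}0.png",c["color"][:,:,::-1]); print(n,c["K"],c["T"],[k for k in c]); np.savez(f"{n}0.npz",**c)
s=monitor.state();print(s["time"],s["eef_pos"],s["orientation"])
E
```

```text
pics
plant.py
scene [[453.344   0.    311.476]
 [  0.    453.344 201.051]
 [  0.      0.      1.   ]] [[    0.856     0.204    -0.474  -119.46 ]
 [   -0.516     0.366    -0.774 -1220.879]
 [    0.015     0.908     0.419   650.172]
 [    0.        0.        0.        1.   ]] ['color', 'K', 'T']
top [[499.351   0.    316.554]
 [  0.    499.351 208.081]
 [  0.      0.      1.   ]] [[   0.014    0.992   -0.126  366.538]
 [  -1.       0.014   -0.003 -137.294]
 [  -0.001    0.126    0.992 1668.577]
 [   0.       0.       0.       1.   ]] ['color', 'K', 'T']
0.1 [207.305 615.531 262.952] [[-0.948  0.319 -0.   ]
 [ 0.319  0.948 -0.001]
 [-0.    -0.002 -1.   ]]
```

View pics/scene0.png

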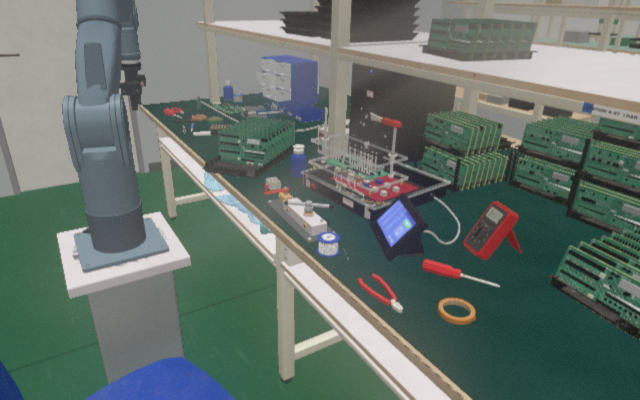

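View pics/top0.png

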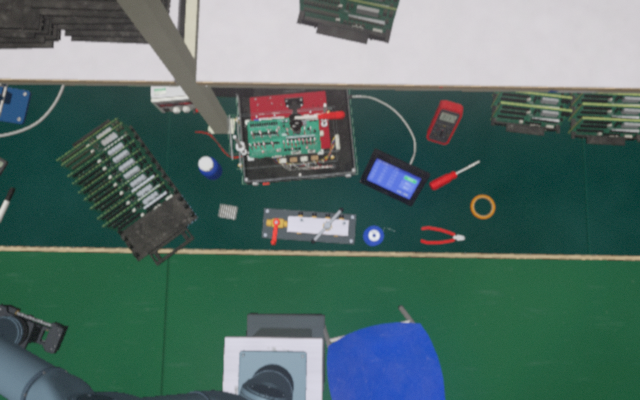

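The top view shows the manifold at columns 263–355, rows 208–243, with the plug near (327,226), the valve near (277,225) and the lever pin near (275,240). I'll zoom in on both views.

```bash
cat > h.py <<'E'
import numpy as np,cv2
np.set_printoptions(precision=2,suppress=True)
def ray(c,u,v):
    K,T=c["K"],c["T"]; d=np.array([(u-K[0,2])/K[0,0],-(v-K[1,2])/K[1,1],-1.]); return T[:3,3],T[:3,:3]@(d/np.linalg.norm(d))
def onz(c,uv,z):
    o,d=ray(c,*uv); return o+d*(z-o[2])/d[2]
def wray(c,u,v):  # equidistant fisheye
    K,T=c["K"],c["T"]; x,y=(u-K[0,2])/K[0,0],(v-K[1,2])/K[1,1]; t=np.hypot(x,y); s=np.sinc(t/np.pi)
    return T[:3,3],T[:3,:3]@np.array([x*s,-y*s,-np.cos(t)])
def tri(rays):
    A=sum(np.eye(3)-np.outer(d,d) for o,d in rays); b=sum((np.eye(3)-np.outer(d,d))@o for o,d in rays); p=np.linalg.solve(A,b)
    return p,[np.linalg.norm(np.cross(p-o,d)) for o,d in rays]
E
python3 - <<'E'
from h import *
t=np.load("top0.npz");s=np.load("scene0.npz")
a=cv2.resize(t["color"][195:255,255:365],None,fx=7,fy=7,interpolation=2)
cv2.imwrite("pics/a.png",a[:,:,::-1])
b=cv2.resize(s["color"][170:265,250:350],None,fx=6,fy=6,interpolation=2)
cv2.imwrite("pics/b.png",b[:,:,::-1])
print([onz(t,p,z) for p,z in[((327,226),74),((277,225),78),((275,240),78),((309,225),6)]])
E
```

```text
[array([ 512.39, -166.57,   74.  ]), array([512.93,  -6.6 ,  78.  ]), array([464.89,  -1.41,  78.  ]), array([ 521.1 , -107.63,    6.  ])]
```

View pics/a.png

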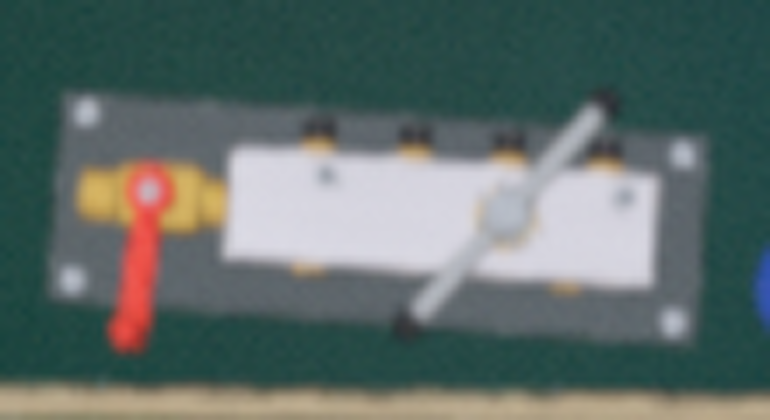

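Axis, pin and both ball ends are clear in the crop: plug top (505,210), balls (605,100) and (405,326), stem (150,190), pin (128,335), all in 7x crop pixels. Next I'll take two wrist views for precise measurement and check the yaw range.

```bash
cat >> h.py <<'E'
def R(yaw):
    c,s=np.cos(yaw),np.sin(yaw); return np.array([[c,s,0],[s,-c,0],[0,0,-1.]])
E
python3 - <<'E'
from h import *
from plant import arm, viewer, monitor, solver
t=np.load("top0.npz")
f=lambda x,y:(255+(x+.5)/7-.5,195+(y+.5)/7-.5)
for n,p,z in[("plug",(505,210),83),("a",(605,100),74),("b",(405,326),74),("valve",(150,190),78),("pin",(128,335),88)]: print(n,onz(t,f(*p),z))
for i,(P,yaw) in enumerate([((470,-90,330),2.8),((560,-90,330),2.8)]):
    arm.movep(P,R(yaw)); c=viewer.camera("wrist"); np.savez(f"w{i}.npz",**c); cv2.imwrite(f"pics/w{i}.png",c["color"][:,:,::-1]); print(c["K"],c["T"])
s=monitor.state(); print(s["time"],s["q"])
for y in np.arange(-3,3.3,.5):
    q=solver.solve_ik((512,-167,100),R(y)); print(round(y,2),None if q is None else np.array(q)[[0,6]],end=";")
E
```

```text
plug [ 516.12 -165.44   83.  ]
a [ 568.4  -210.97   74.  ]
b [ 463.21 -120.64   74.  ]
valve [523.44  -3.14  78.  ]
pin [456.5    4.32  88.  ]
[[309.71   0.   315.73]
 [  0.   309.71 196.33]
 [  0.     0.     1.  ]] [[  0.33  -0.9   -0.29 394.49]
 [  0.94   0.32   0.1  -61.47]
 [  0.    -0.31   0.95 451.43]
 [  0.     0.     0.     1.  ]]
[[309.71   0.   315.73]
 [  0.   309.71 196.33]
 [  0.     0.     1.  ]] [[  0.33  -0.9   -0.29 484.72]
 [  0.94   0.32   0.1  -61.82]
 [ -0.    -0.31   0.95 450.84]
 [  0.     0.     0.     1.  ]]
3.3167 [-0.45  0.39  0.7   1.72 -0.27  1.14  1.56]
-3.0 [-0.11  2.33];-2.5 [-0.04  2.75];-2.0 [0.51 2.65];-1.5 [1.   2.67];-1.0 [-0.51 -1.43];-0.5 [-0.51 -0.93];0.0 [-0.49 -0.45];0.5 [-0.44 -0.03];1.0 [-0.38  0.4 ];1.5 [-0.3   0.79];2.0 [-0.24  1.21];2.5 [-0.19  1.65];3.0 [-0.14  2.09];
```

View pics/w0.png

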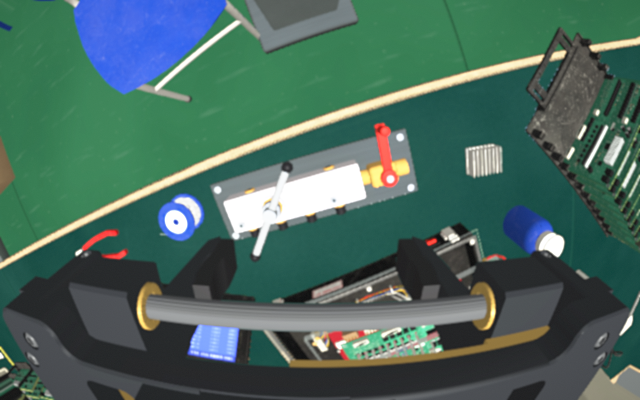

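View pics/w1.png

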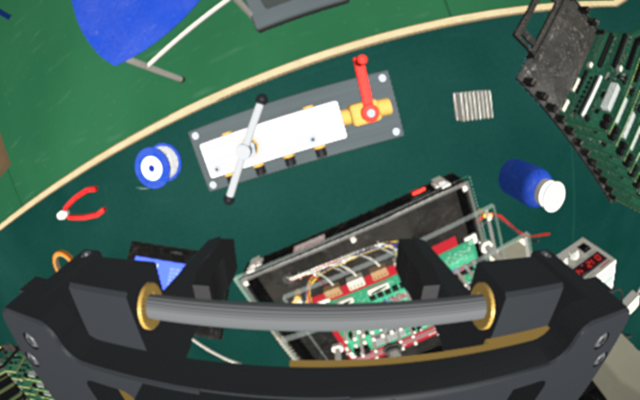

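w0 shows ball b (287,168), ball a (255,255), plug top (270,211), valve hub (390,180) and pin (382,131). w1 shows (262,99), (229,200), (246,149), (371,113) and (362,61) in the same order. I'll refine the balls with dark blobs and then triangulate.

```bash
cat > tri.py <<'E'
from h import *
W=[np.load("w0.npz"),np.load("w1.npz")]; t=np.load("top0.npz")
f=lambda x,y:(255+(x+.5)/7-.5,195+(y+.5)/7-.5)
P={"b":[(287,168),(262,99),f(405,326)],"a":[(255,255),(229,200),f(605,100)],"plugtop":[(270,211),(246,149),f(505,210)],"hub":[(390,180),(371,113),f(150,190)],"pin":[(382,131),(362,61),f(128,335)]}
def blob(im,uv,kind):
    u,v=map(int,uv);r=7;w=im[v-r:v+r+1,u-r:u+r+1].astype(int)
    m=(w.max(2)<45) if kind=="k" else (w[...,0]>2.0*w[...,1])&(w[...,0]>90)
    n,l,s,c=cv2.connectedComponentsWithStats(m.astype(np.uint8))
    if n<2: return uv,0
    k=1+s[1:,4].argmax(); return (u-r+c[k][0],v-r+c[k][1]),s[k,4]
for n,p in P.items():
    q=list(p)
    if n in"ab":
        for i in(0,1):
            q[i],A=blob(W[i]["color"],p[i],"k"); print(n,p[i],np.array(q[i]),A)
    for lab,pp in(("",q),):
        print(n,"wrist",tri([wray(W[i],*pp[i]) for i in(0,1)]),"all",tri([wray(W[i],*pp[i]) for i in(0,1)]+[ray(t,*pp[2])])[0])
E
python3 tri.py
```

```text
b (287, 168) [287 168] 0
b (262, 99) [265.25 100.5 ] 4
b wrist (array([ 464.61, -122.82,   68.16]), [np.float64(1.9566790463092816), np.float64(1.9566790463093104)]) all [ 463.91 -121.51   73.61]
a (255, 255) [255 255] 0
a (229, 200) [232. 200.] 1
a wrist (array([ 572.37, -217.89,   54.6 ]), [np.float64(1.3745710782326523), np.float64(1.374571078232669)]) all [ 568.66 -212.5    66.79]
plugtop wrist (array([ 513.3 , -168.36,   62.12]), [np.float64(0.6338045532685125), np.float64(0.6338045532685437)]) all [ 514.6  -167.15   64.17]
hub wrist (array([522.34,  -4.38,  72.35]), [np.float64(0.372846665408334), np.float64(0.37284666540835093)]) all [523.8   -3.15  67.25]
pin wrist (array([458.19,   4.52,  73.63]), [np.float64(1.3948983118072285), np.float64(1.394898311807225)]) all [458.     5.18  71.63]
```

Run:
```python
from h import *
ims=[]
for i,(u,v) in((0,(235,110)),(1,(210,45))):
    c=np.load(f"w{i}.npz")["color"][v:v+160 if i==0 else v+165,u:u+200]
    ims.append(cv2.resize(c[:150 if i==0 else 165,:185],None,fx=4.3,fy=4.3,interpolation=2)[:,:,::-1])
b=[cv2.resize(np.load("w0.npz")["color"][115:265,235:420],(740,600),interpolation=2),cv2.resize(np.load("w1.npz")["color"][50:210,215:400],(740,640),interpolation=2)]
cv2.imwrite("pics/c0.png",b[0][:,:,::-1]);cv2.imwrite("pics/c1.png",b[1][:600,:,::-1]); # 4x; crop rows 50..200
cv2.imwrite("pics/c1.png",b[1][24:624,:,::-1])  # rows 56..206
```

```text
(no output)
```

View pics/c0.png

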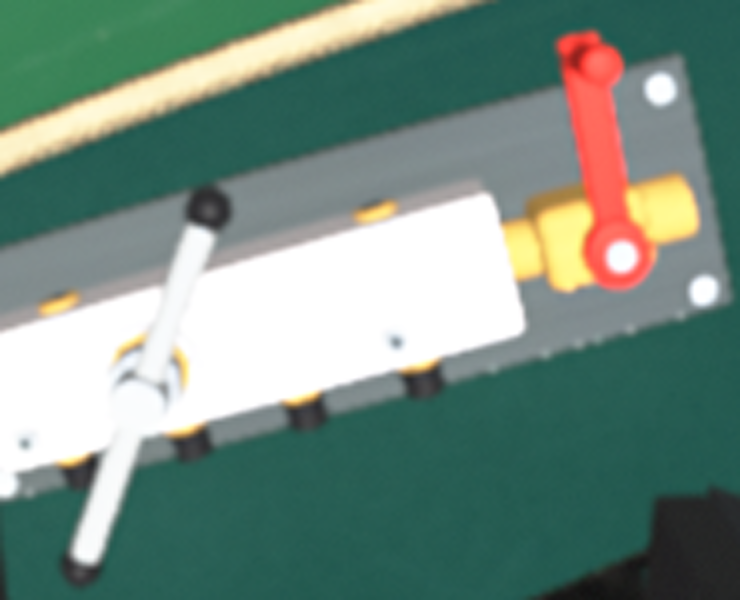

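View pics/c1.png

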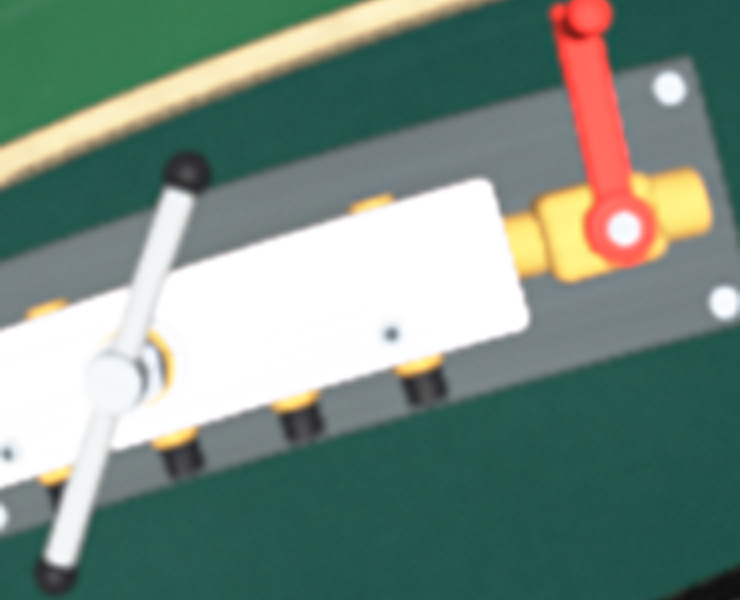

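4x crops. In c0: ball b (209,208), ball a (82,562), plug top (139,399), hub (621,257), pin top (601,63). In c1: (187,173), (56,573), (115,381), (624,229), (588,17).

```bash
cat > tri.py <<'E'
from h import *
W=[np.load("w0.npz"),np.load("w1.npz")]; t=np.load("top0.npz")
f=lambda x,y:(255+(x+.5)/7-.5,195+(y+.5)/7-.5)
g=lambda x,y,u,v:(u+(x+.5)/4-.5,v+(y+.5)/4-.5)
P={"b":[(209,208),(187,173),(405,326)],"a":[(82,562),(56,573),(605,100)],"plugtop":[(139,399),(115,381),(505,210)],"hub":[(621,257),(624,229),(150,190)],"pin":[(601,63),(588,17),(128,335)]}
r={}
for n,p in P.items():
    w=[wray(W[0],*g(*p[0],235,115)),wray(W[1],*g(*p[1],215,56))]
    a,e=tri(w);b,e2=tri(w+[ray(t,*f(*p[2]))]); r[n]=b; print(n,a,np.array(e[:1]),b,np.array(e2))
d=lambda a,b:r[a][:2]-r[b][:2]
m=(r["a"]+r["b"])/2
print("mid",m,"len",np.linalg.norm(d("a","b")),"pin r",np.linalg.norm(d("pin","hub")),"phi_b",np.arctan2(*d("b","a")[::-1]),"hub-plug",np.linalg.norm(m[:2]-r["hub"][:2]),m[:2]-r["hub"][:2],"lever",np.arctan2(*d("pin","hub")[::-1]))
E
python3 tri.py
```

```text
b [ 461.51 -123.24   75.69] [0.16] [ 461.68 -121.72   81.91] [1.32 0.68 1.45]
a [ 565.73 -213.47   70.53] [0.49] [ 566.48 -212.38   71.71] [1.28 1.47 2.56]
plugtop [ 513.28 -167.94   75.81] [0.1] [ 514.08 -166.69   78.24] [1.61 1.18 2.74]
hub [522.59  -3.65  67.04] [0.06] [524.19  -2.47  61.63] [0.47 1.1  1.11]
pin [457.28   5.14  80.61] [0.42] [457.15   5.06  80.79] [0.48 0.4  0.26]
mid [ 514.08 -167.05   76.81] len 138.5716721424012 pin r 67.45908654914845 phi_b 2.428396922922018 hub-plug 164.89008022250275 [ -10.11 -164.58] lever 3.0296887084034765
```

Everything agrees: ball spacing 138.6 (136 expected), plug–valve 164.9 (165 expected), pin radius 67 (66 expected), and heights are close. Next I'll close the fingers and push bar end b clockwise, with guarded steps.

```bash
cat > push.py <<'E'
from h import *
from plant import arm, viewer, monitor, solver
ax=np.array([513.7,-167.5]); Z=80
rad=lambda a:np.array([np.cos(a),np.sin(a)]); tan=lambda a:np.array([-np.sin(a),np.cos(a)])  # ccw
def pose(th,s,r=50,z=Z,c=ax): return np.r_[c+r*rad(th)+s*tan(th),z]
def rd(th,c=ax):
    s=monitor.state(); F=s["contact_force"]; p=s["eef_pos"][:2]-c
    return s["time"],F,F[:2]@tan(th),np.arctan2(p[1],p[0]),s
E
python3 - <<'E'
from push import *
th=2.43; S=22.5
arm.close()
arm.movep(pose(th,S+16,z=180),R(th)); arm.movel(pose(th,S+16),rate=120)
off=np.arctan2(S,50)   # angle of TCP relative to bar angle
t,F,ft,a,s=rd(th); F0=ft; print("pre",t,F,s["moment"],s["grip_width"])
hit=arm.movel(pose(th,S+1),rate=60,guard=5); print("in",hit,rd(th)[:4])
state="free"
while th>2.43-2.6:
    th-=0.12
    g=arm.movel(pose(th,S),rate=45,ori=R(th),guard=4)
    t,F,ft,a,s=rd(th); print(f"{t:.2f} th {th:.2f} ang {a-off:.3f} ft {ft:.2f} guard {g} F {F}")
    if g or ft>5: break
E
```

```text
pre 6.4167 [1.09 0.21 0.34] [-0.07  0.02 -0.02] 0.5719066091558159
in False (6.8167, array([0.22, 0.15, 0.79]), np.float64(-0.257062699136951), np.float64(2.8574964710069515))
7.13 th 2.31 ang 2.312 ft 0.59 guard False F [-0.73 -0.08  0.01]
7.43 th 2.19 ang 2.194 ft -0.01 guard False F [-0.01  0.02  0.23]
7.73 th 2.07 ang 2.074 ft -0.17 guard False F [ 0.19 -0.    1.05]
8.03 th 1.95 ang 1.955 ft 0.17 guard False F [-0.4   0.54 -0.56]
8.33 th 1.83 ang 1.835 ft -0.05 guard False F [0.03 0.08 1.16]
8.63 th 1.71 ang 1.715 ft -0.36 guard False F [ 0.4  -0.23 -0.12]
8.93 th 1.59 ang 1.596 ft 0.09 guard False F [-0.1   0.59  0.26]
9.23 th 1.47 ang 1.475 ft -0.04 guard False F [ 0.08  0.39 -0.4 ]
9.53 th 1.35 ang 1.355 ft -0.55 guard False F [0.69 0.59 0.13]
9.83 th 1.23 ang 1.235 ft 0.73 guard False F [-0.81 -0.08  0.98]
10.13 th 1.11 ang 1.115 ft 0.85 guard False F [-0.9   0.11 -0.36]
10.43 th 0.99 ang 0.994 ft -0.51 guard False F [ 0.36 -0.38  0.97]
10.73 th 0.87 ang 0.874 ft 0.05 guard False F [0.35 0.5  0.45]
11.03 th 0.75 ang 0.753 ft 0.09 guard False F [-0.18 -0.04  0.87]
11.33 th 0.63 ang 0.633 ft 0.36 guard False F [ 0.28  0.65 -0.23]
11.63 th 0.51 ang 0.513 ft 0.26 guard False F [-0.38  0.08  0.3 ]
11.84 th 0.39 ang 0.458 ft 1.67 guard True F [-0.12  1.76  1.79]
```

Run:
```python
from push import *
S=22.5; off=np.arctan2(S,50); th=0.458
for k in range(3):
    th-=0.05
    g=arm.movel(pose(th,S),rate=30,ori=R(th),guard=14)
    t,F,ft,a,s=rd(th); print(f"{t:.2f} th {th:.2f} ang {a-off:.3f} ft {ft:.2f} guard {g} F {F} M {s['moment']}")
c=viewer.camera("wrist"); np.savez("w2.npz",**c); cv2.imwrite("pics/w2.png",c["color"][:,:,::-1])
```

```text
12.09 th 0.41 ang 0.443 ft 4.61 guard False F [-2.45  3.96  0.01] M [0.77 0.65 0.03]
12.34 th 0.36 ang 0.403 ft 6.09 guard False F [-2.86  5.43  0.81] M [1.26 0.83 0.04]
12.59 th 0.31 ang 0.357 ft 7.62 guard False F [-3.48  6.89  0.88] M [1.4  0.83 0.05]
```

View pics/w2.png

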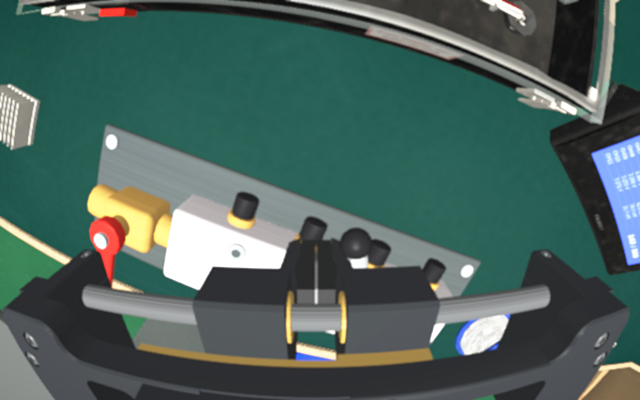

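The ball at (357,242) sits right beside the fingers, so the bar is following and force is building. I'll continue in small steps to about 13 N, tracking the ball centre as an independent angle check.

```bash
cat >> push.py <<'E'
def ball(c,uv=(357,242)):
    im=cv2.cvtColor(c["color"],cv2.COLOR_RGB2GRAY); u,v=map(int,uv); r=26
    w=cv2.resize(im[v-r:v+r,u-r:u+r],None,fx=4,fy=4,interpolation=2)
    h=cv2.HoughCircles(w,cv2.HOUGH_GRADIENT,1,200,param1=80,param2=12,minRadius=40,maxRadius=80)
    if h is None: return None
    x,y,rr=h[0,0]; uv=(u-r+(x+.5)/4-.5,v-r+(y+.5)/4-.5); o,d=wray(c,*uv); p=o+d*(74-o[2])/d[2]
    q=p[:2]-ax; return np.array([*uv,rr/4,np.hypot(*q),np.arctan2(q[1],q[0])])
E
python3 - <<'E'
from push import *
S=22.5; off=np.arctan2(S,50); th=0.308
print(ball(np.load("w2.npz")))
for k in range(8):
    th-=0.05
    arm.movel(pose(th,S),rate=30,ori=R(th),guard=14)
    t,F,ft,a,s=rd(th); c=viewer.camera("wrist"); b=ball(c)
    print(f"{t:.2f} th {th:.2f} ang {a-off:.3f} ft {ft:.2f} Fz {F[2]:.1f}",b)
    np.savez("w3.npz",**c)
    if ft>11.5: break
E
```

```text
[355.25 242.75  15.6   67.59   0.43]
12.89 th 0.26 ang 0.311 ft 9.23 Fz 1.5 [355.25 244.    16.23  66.99   0.38]
13.19 th 0.21 ang 0.264 ft 8.92 Fz 1.5 [355.5  243.    15.27  67.53   0.33]
13.49 th 0.16 ang 0.218 ft 9.51 Fz 1.7 [355.   243.5   15.65  67.34   0.29]
13.79 th 0.11 ang 0.171 ft 10.34 Fz 2.3 [354.25 243.5   15.73  67.42   0.25]
14.09 th 0.06 ang 0.125 ft 11.54 Fz 1.3 [354.5  243.    15.27  67.68   0.2 ]
```

Bar angle is tracking (ball radius 67.5 against 68). The force plateau and slope put the bite at about 0.4–0.48 rad, so it is now wedged about 0.17–0.28. One more small step, then I'll back off, lift and check that the bar stays.

Run:
```python
from push import *
S=22.5; off=np.arctan2(S,50); th=0.058-0.05
arm.movel(pose(th,S),rate=30,ori=R(th),guard=14)
t,F,ft,a,s=rd(th); c=viewer.camera("wrist"); print(t,"ang",a-off,"ft",ft,ball(c))
arm.movel(pose(th,S+20),rate=60); s=monitor.state();print(s["time"],s["contact_force"])
arm.movel(pose(th,S+20,z=180),rate=150)
c=viewer.camera("wrist"); np.savez("w4.npz",**c)
# valve: pin at hub+66*rad(lev); push from its -y (ccw) side
hub=np.array([522.8,-3.3]); lev=3.03; S=6+17.5
p=lambda l,s,z=85: pose(l,s,r=66,z=z,c=hub)
for l in(3.03,2.5,2,1.45): 
    print([None if (q:=solver.solve_ik(p(l,S),R(l+d))) is None else np.round(np.array(q)[[0,6]],2) for d in(0,-np.pi)])
```

```text
14.3917 ang 0.0786923568289587 ft 10.446546748800323 [354.25 243.75  15.98  67.34   0.16]
14.925 [ 0.14  0.26 -0.51]
[array([-0.4 ,  1.84]), array([-0.86, -0.67])]
[array([-0.58,  1.37]), array([-0.96, -1.25])]
[array([-0.73,  0.93]), array([-1.04, -1.79])]
[array([-0.82,  0.43]), array([-1.04, -2.41])]
```

The plug is wedged about 0.2–0.35 rad on all estimates, well inside the snug window, so I'll leave it. Now the lever.

```bash
cat > valve.py <<'E'
from push import *
hub=np.array([522.8,-3.3]); S=6+17.5
p=lambda l,s,z=85: pose(l,s,r=66,z=z,c=hub)
l=3.03
arm.movep(p(l,S+16,180),R(l)); arm.movel(p(l,S+16),rate=120)
F=monitor.state()["contact_force"]; print(F)
arm.movel(p(l,S+1),rate=80,guard=6)
while l>1.30:
    l-=0.12 if l>1.65 else 0.04
    g=arm.movel(p(l,S),rate=60,ori=R(l),guard=8)
    t,F,ft,a,s=rd(l,hub); print(f"{t:.2f} l {l:.2f} ang {a-np.arctan2(S,66):.3f} ft {ft:.2f} {g}")
    if ft>8 or (g and l<1.6): break
    if g: print("early guard",F); break
E
python3 valve.py
```

```text
[ 0.25  0.51 -0.8 ]
19.43 l 2.91 ang -3.371 ft -0.01 False
19.72 l 2.79 ang 2.794 ft -0.42 False
20.01 l 2.67 ang 2.674 ft -0.46 False
20.30 l 2.55 ang 2.554 ft 0.76 False
20.59 l 2.43 ang 2.434 ft -0.61 False
20.88 l 2.31 ang 2.313 ft 0.75 False
21.18 l 2.19 ang 2.193 ft -0.40 False
21.47 l 2.07 ang 2.074 ft 0.78 False
21.76 l 1.95 ang 1.953 ft 0.39 False
22.05 l 1.83 ang 1.834 ft 0.22 False
22.34 l 1.71 ang 1.713 ft 0.51 False
22.63 l 1.59 ang 1.593 ft -0.57 False
22.88 l 1.55 ang 1.556 ft 1.68 False
23.13 l 1.51 ang 1.513 ft 2.36 False
23.38 l 1.47 ang 1.485 ft 5.84 False
23.63 l 1.43 ang 1.475 ft 11.85 False
```

The stop is felt, with force rising steeply at about 1.48–1.5. I'll back off, lift clear and verify.

Run:
```python
from push import *
hub=np.array([522.8,-3.3]); S=23.5; l=1.47
p=lambda l,s,z=85: pose(l,s,r=66,z=z,c=hub)
arm.movel(p(l,S+25),rate=80); arm.movel(p(l,S+25,z=200),rate=200)
arm.movep((470,-90,330),R(2.8)); c=viewer.camera("wrist"); np.savez("w5.npz",**c)
cv2.imwrite("pics/w5.png",cv2.resize(c["color"][90:290,130:520],None,fx=2,fy=2,interpolation=2)[:,:,::-1])
s=monitor.state(); print(s["time"],s["contact_force"])
```

```text
26.0667 [ 0.26 -0.47 -0.65]
```

View pics/w5.png

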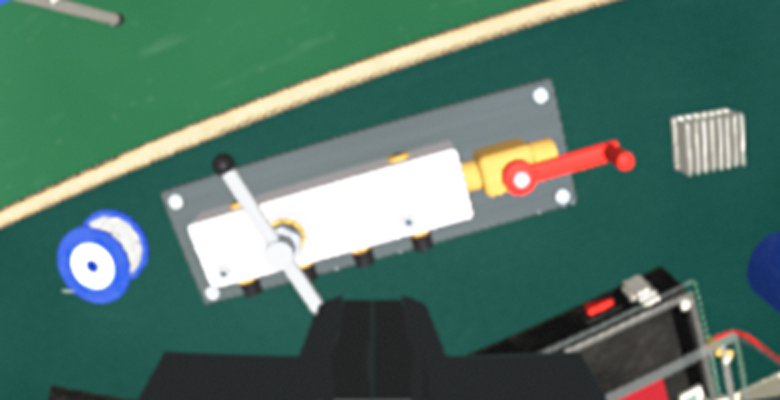

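The lever lies along the manifold with its pin at (625,159) and hub at (520,179). Near ball a is at (224,163), and the bystanders are undisturbed. Checking the angles numerically.

Run:
```python
from h import *
c=np.load("w5.npz")
def P(x,y,z): 
    o,d=wray(c,130+(x+.5)/2-.5,90+(y+.5)/2-.5); return (o+d*(z-o[2])/d[2])[:2]
a=P(224,163,74)-[513.7,-167.5]; print("ball a ang+pi",np.arctan2(a[1],a[0])+np.pi,np.hypot(*a))
pin=P(625,159,88); h=P(520,179,67); v=pin-h; print("lever",np.arctan2(v[1],v[0]),np.hypot(*v),"open expected ~1.51")
```

```text
ball a ang+pi 0.1798382650414232 68.6097276753612
lever 1.5243381314758542 66.96810460011405 open expected ~1.51
```

```bash
python3 -c "
from plant import arm, viewer, monitor, solver
print(arm.hand_in())"
```

```text
the job is handed in; nothing more can be done
None
```

I turned the plug until its thread bit and stopped at about 0.2–0.35 rad of wedge (snug is 0.1–0.6), then swung the valve lever to its stop at fully open. The bystanders in the last view looked undisturbed (the side cutters were out of frame), and I handed the job in at about 26 s.

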